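# Lever the battery cover off a lamp base

### The arm

A 6-joint arm with a two-finger parallel gripper is mounted at the origin on the work surface; the furniture and walls round the work are solid. World frame = base frame: x ahead of the robot, y to its left, z up, the work surface at z = 0. Lengths are in m, angles in degrees, forces in N, time in s.
With the tool pointing down it reaches from about 0.275 to 0.725 m from the base axis. Payload 5.6 kg.
Tool frame: the origin (TCP) lies midway between the tips of the shut fingers; the grasp point (between the pads) lies behind it (bot.hold_point_z is the z of the grasp point in the tool frame, in m); z points along the fingers, y is the line along which they close (so a half turn about z gives the same grasp; the last joint's range is limited). The gripper opens to 85 mm and grips with 20 to 120 N. Pads are 22 mm wide; open, the fingers measure 114 mm over their backs; the gripper's body (76 mm by 85 mm) begins 54 mm behind the grasp point. The pads swing forward as they close: fully open they stand 13 mm farther back than shut.
Start: joints at [-47.349, 14.616, 6.199, 0, -81.583, -16.306], TCP at [0.244, -0.493, 0.231] pointing down, gripper open.
Joint ranges: [-168.99, 168.99], [-69.2, 112.95], [-62.41, 85.93], [-164.36, 98.24], [-168.68, -3.75], [-174.98, 174.98]. Speed limits (degrees/s): [147.25, 147.25, 180, 180, 180, 180].

### API

Orientations are given as [roll, pitch, yaw] about the fixed x, y, z axes, in that order (R = Rz(yaw) Ry(pitch) Rx(roll)).
In Python, from plant import readout, viewer, bot gives the robot as it stands.
- The arm moves only by the tool send_rows, never from a script. Its argument "increments" is one flat list of numbers, 4 for each row, row after row: the shift along the world's x, y, z each as a share of 10 cm, from -1 to 1, then the turn about the world's z as a share of pi rad, from -1 to 1. In form: [tx, ty, tz, twist, tx, ty, tz, twist, ...]. A call has 1 to 10 rows; each row shifts and turns the commanded pose from where the row before left it; what a row does not reach is not made up. A row lasts 1/8 s, in which the tool goes at most 62.5 mm and 10.7 degrees, less where a joint would pass 70% of its speed; a pose out of reach is approached as far as the arm can. A call with a number of a shift or a turn outside -1 to 1 is refused whole. A call with a gripper value outside its range is refused whole. "gripper" is the closure, from -1 (fully open) to 1 (shut), set as the call begins (left out, the last holds). The fingers move at their own pace and stop on an object; the grip force is fixed at half the most. Time passes only in rows, so rows that do not move let the fingers close. It gives the time, the measured TCP pose, the force, the opening and the grip force at its end, in the units of the state.
- readout.sense(): the state, without advancing time (a new reading comes with each control period).
- viewer.camera(name): name is "scene" or "top" or "wrist"; returns the picture (400x640x3 uint8, red, green, blue); there is no depth.
- viewer.get_calibration(name): a dict with "fx", "fy", "cx", "cy" (pixels), "extrinsics" (4x4, takes a point from camera to world coordinates). Camera axes: x right, y down, z forward; pixel columns grow to the right and rows downward; lengths in m; the calibration is good to about 2 mm. A picture is of the moment at which its call begins: read the wrist's pose just before it. get_calibration takes no time and is no camera call; for the wrist camera it gives the pose at the moment of the call.
- bot.close_job(): hands the job in; it is judged then, once.
The state is a dict: "time": time; "q": joint angles; "dq": joint speeds; "tau": joint torques, N m; "tool_pos": TCP position; "orientation": TCP orientation; "contact_force": force on the tool from outside, world axes, zero at the start; "wrist_torque": the same for the moment, N m; "finger_gap": finger opening in m; "gripper_force": force on a finger pad.
Only numpy, scipy, OpenCV 4.12 (cv2) and the standard library are available. Lean on these libraries where they do the work, as an engineer would, in place of code of your own. Each camera call takes 0.05 s, during which the arm holds its last target. There are 200 camera calls.

### The job

With the flat opener, lever the snapped-in battery cover out of the upturned lamp base: work the blade through the notch in the rim, under the cover's edge, and press the handle down until the cover springs out of its clips; do not take the cover with the gripper before that. Then lay the opener down on the table, clear of the lamp base and the plate, and put the cover flat in the middle of the empty small plate. Leave the fork and the plate itself where they are.

Things in the scene. Friction and masses are not known exactly. Their poses are not given: they have to be found in the camera images.
- lamp_base: Upturned base of a table lamp: white plastic block 120 (x) x 100 (y) x 82 mm high, fixed; origin at the centre of its underside, z up. A battery cover lies flush in a recess in its top (x -52 to 10, y -22.8 to 22.8 mm). In the middle of the front (-x) face the 8 mm thick rim has a notch, open above, 24 mm wide, its flat sill at height 67 mm, leading under the cover's edge.
- notch (a point): Middle of the outer edge of the notch's sill, where the blade can pivot: (-60, 0, 67) mm in the lamp base's frame; -x points out of the notch. Past the 8 mm deep sill the space under the cover (whose underside is at height 72 mm) is open down to 57 mm.
- clip_l (a joint): Travel in m of one of two linked, sprung, wedge-shaped clip noses in the recess's side walls at x = -41 mm, which hold the cover's front end down (10 N in all); 0 at rest, 0.002 pushed back. With the cover's front edge about 8 mm up they snap beneath it and keep that end about 8 mm high. Two weaker ones (3 N) at x = 4 hold the far end; they yield when the raised cover is pulled up.
- cover: White plastic battery cover, 30 g: a flange 60 (x) x 44.6 (y) x 3.5 mm, on it a top 57.5 x 39 x 6.5 mm, flush with it at the front (-x, notch) edge; below it two skirts 2.5 mm thick, 50 mm long, 18 mm deep, at y = +-15 mm. Origin at the centre of the flange's underside, z up. Seated: origin at (-21, 0, 72) mm in the lamp base's frame, top flush with the base's.
- cover_lip (a point): Middle of the bottom front edge of the cover, (-30, 0, 0) mm in the cover's frame: the edge to lever up. Axes as the cover's.
- opener: Flat opener, 130 mm long, 90 g, lying along its x axis: wooden handle 70 x 18 x 20 mm from x = -55 to 15 mm, straight steel blade 14 mm wide and 3 mm thick from x = 15 to its square tip at x = 75 mm, at mid height (z 8.5 to 11.5 mm). Origin 75 mm behind the tip, at the underside; +x towards the tip, z up.
- opener_mid (a point): Point on the opener's middle line above its origin, (0, 0, 10) mm in its frame.
- opener_tip (a point): Middle of the blade's tip, (75, 0, 10) mm in the opener's frame.
- small_plate: Empty loose glass plate with gold rim, 207 mm across, 21 mm high, flat in the middle (96 mm, 4 mm thick); origin at the centre of its underside.
- fork: Fork, bystander, 183 mm long, 12 mm high; origin at its middle, underside.
There are look-alikes about, which are no part of the job. Several things have the shape of the cover; the one meant has the colours described above.

How it is judged:
By the outcome, as a careful person would: the job done as asked, in the order asked, and still so for the second after the job is handed in, with the robot touching nothing.
It also fails if it takes over 64 s, if anything falls off the work surface, if the arm or the gripper's body presses on something with over 40 N, if the wrist force passes 120 N, or if a joint passes its speed limit or range.

## Working session

There is one attempt and no reset: what is moved stays moved. The work goes in short steps, Python scripts to look and compute and a tool call to move; the robot and the scene stay as the last step left them, time stands still between calls to the robot, and variables do not carry over. Pictures are saved under pics/ and viewed, at most 10 in all, crops included, and the job is handed in when it is done.

Besides the shell and the picture viewer there is one more tool, called as a command line: name --argument value ..., lists and objects as JSON in quotes. send_rows: Moves the arm, as the interface text tells. Its arguments: {"type":"object","properties":{"increments":{"type":"array"},"gripper":{"type":"number"}},"required":["increments"]}

```bash
ls; mkdir -p pics
python3 - <<'E'
from plant import readout, viewer, bot
import cv2
print(readout.sense(), bot.hold_point_z)
for n in ["top","scene"]:
    im=viewer.camera(n); cv2.imwrite(f"pics/{n}0.png",im[:,:,::-1])
    c=viewer.get_calibration(n); print(n,c)
E
```

```text
pics
{'time': 0.0, 'q': array([-4.73512669e+01,  1.46544286e+01,  6.12933723e+00, -2.74375658e-02,
       -8.15824426e+01, -1.63067886e+01]), 'dq': array([-0.05212575,  0.00451266,  0.0651493 ,  0.09025331,  0.03541732,
        0.04431383]), 'tau': array([ 6.87150932e-04, -3.86628628e+01,  2.37939602e+01,  5.36504790e+00,
       -6.09162365e-03, -6.99568659e-06]), 'tool_pos': array([ 0.24388441, -0.49241282,  0.23037321]), 'orientation': array([ 1.79889172e+02, -4.15083368e-03, -1.53662093e+02]), 'contact_force': array([-0.64573756, -0.07053321,  0.0804586 ]), 'wrist_torque': array([ 0.02441669,  0.0203207 , -0.00244584]), 'gripper_force': 0.0, 'finger_gap': 0.08527623402975477} -0.0187
top {'fx': 485.8611249819532, 'fy': 485.8611249819532, 'cx': 323.00470119433515, 'cy': 191.90317168319402, 'extrinsics': array([[ 0.02210319, -0.99468063,  0.10060762,  0.28752485],
       [-0.99975262, -0.02174135,  0.00469163, -0.03744489],
       [-0.00247933, -0.10068643, -0.99491512,  1.33348662],
       [ 0.        ,  0.        ,  0.        ,  1.        ]])}
scene {'fx': 428.91155963023317, 'fy': 428.91155963023317, 'cx': 324.74095035394754, 'cy': 202.74856338226792, 'extrinsics': array([[ 0.77831078, -0.46480051,  0.4221289 , -0.09874648],
       [-0.6278457 , -0.56918265,  0.53088688, -0.68607135],
       [-0.00648805, -0.6782268 , -0.734824  ,  1.01157534],
       [ 0.        ,  0.        ,  0.        ,  1.        ]])}
```

View pics/top0.png

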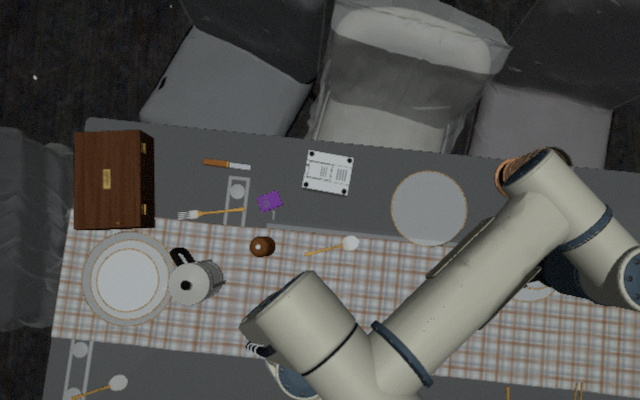

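View pics/scene0.png

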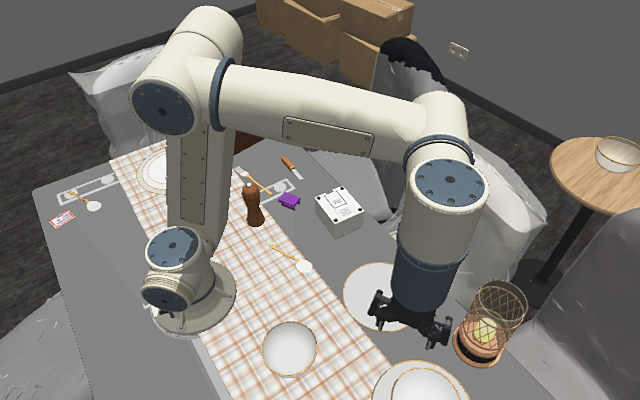

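The top view shows the opener at (205–250, 163), tip to the right, the lamp base at (328, 172), the plate at (429, 207), the fork at (210, 213) and a purple look-alike cover at (270, 201). The scene view agrees. I'll zoom in.

Run:
```python
import cv2,numpy as np
a=cv2.imread("pics/top0.png")
c1=cv2.resize(a[145:200,295:365],None,fx=8,fy=8,interpolation=cv2.INTER_CUBIC)
c2=cv2.resize(a[150:175,195:265],None,fx=8,fy=8,interpolation=cv2.INTER_CUBIC)
b=cv2.imread("pics/scene0.png")
c3=cv2.resize(b[180:240,305:375],(240,206),interpolation=cv2.INTER_CUBIC)
o=np.zeros((600,800,3),np.uint8); o[:400,:560]=c1[:400]; o[400:,:560]=c2; o[:206,560:]=c3
cv2.imwrite("pics/z.png",o)
```

```text
(no output)
```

View pics/z.png

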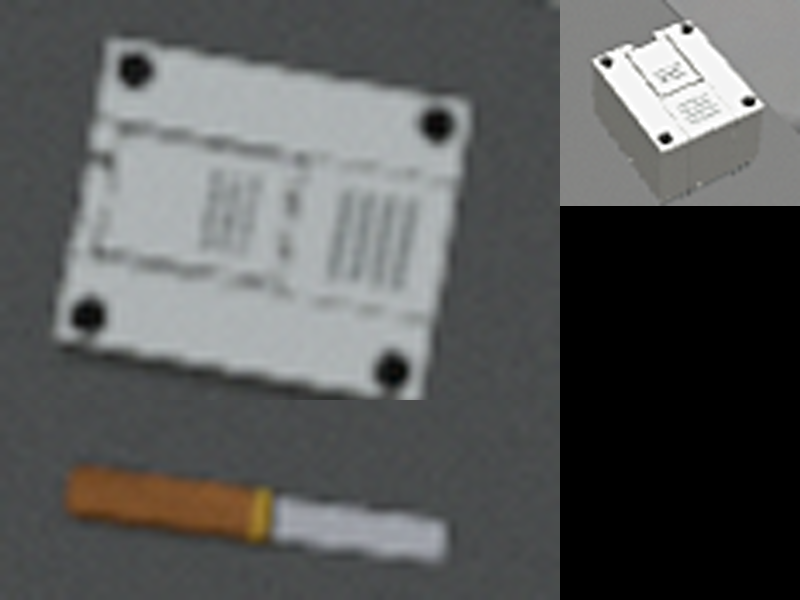

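```bash
cat > h.py <<'E'
import numpy as np
from plant import readout, viewer, bot
def p2w(c,px,z):
    px=np.atleast_2d(px).astype(float); E=c["extrinsics"]
    d=np.c_[(px[:,0]-c["cx"])/c["fx"],(px[:,1]-c["cy"])/c["fy"],np.ones(len(px))]@E[:3,:3].T
    o=E[:3,3]; return o+d*((z-o[2])/d[:,2])[:,None]
def w2p(c,P):
    P=np.atleast_2d(P); E=c["extrinsics"]; q=(P-E[:3,3])@E[:3,:3]
    return np.c_[q[:,0]/q[:,2]*c["fx"]+c["cx"],q[:,1]/q[:,2]*c["fy"]+c["cy"]]
def ang(v): return np.degrees(np.arctan2(v[1],v[0]))
E
python3 - <<'E'
from h import *
c=viewer.get_calibration("top")
f=lambda pts,oy:np.array(pts)/8-[0.0,0]+[295-.5+.06,oy]
B=p2w(c,np.array([[107,38],[470,100],[55,340],[422,400]])/8+[294.6,144.6],.082)
print(B[:,:2].round(4),B.mean(0), np.linalg.norm(B[1]-B[0]),np.linalg.norm(B[2]-B[0]),ang(B[1]-B[0]),ang(B[3]-B[2]),ang(B[0]-B[2])-90,ang(B[1]-B[3])-90)
O=np.array([[68,490],[445,540]])-[0,400]
O=np.r_[p2w(c,O[:1]/8+[194.6,149.6],.015),p2w(c,O[1:]/8+[194.6,149.6],.010)]
print(O, np.linalg.norm(O[1]-O[0]),ang(O[1]-O[0]))
P=p2w(c,[[390.5,208],[467.5,208],[429,170],[429,245.5]],.02); print(P,(P[0]+P[1])/2)
E
```

```text
[[ 0.5249  0.0102]
 [ 0.507  -0.1086]
 [ 0.4254  0.0245]
 [ 0.4084 -0.0947]] [ 0.46643235 -0.04215033  0.082     ] 0.1201575551315106 0.1005830763681192 -98.58027790569396 -98.08187174133296 -98.19787420741017 -98.06425053656484
[[0.49937379 0.29997285 0.015     ]
 [0.48559903 0.17064131 0.01      ]] 0.13015910192338104 -96.07950102084233
[[ 0.3805504  -0.21490085  0.02      ]
 [ 0.38511955 -0.42315366  0.02      ]
 [ 0.486713   -0.31903168  0.02      ]
 [ 0.28191809 -0.31906333  0.02      ]] [ 0.38283498 -0.31902725  0.02      ]
```

send_rows --increments '[0.16,0.47,0,0.02,0.16,0.47,0,0.02,0.16,0.47,0,0.02,0.16,0.47,0,0.02,0.16,0.47,0,0.02,0.16,0.47,0,0.02,0.16,0.47,0,0.02,0.16,0.47,0,0.02]' --gripper -1

```text
time: 1.1
tool_pos: [0.372, -0.1152, 0.2311]
orientation: [180.0, 0.0, -124.7]
contact_force: [1.0, -0.1, 0.3]
finger_gap: 0.0854
gripper_force: 0.0
```

send_rows --increments '[0.16,0.47,0,0.02,0.16,0.47,0,0.02,0.16,0.47,0,0.02,0.16,0.47,0,0.02,0.16,0.47,0,0.02,0.16,0.47,0,0.02,0.16,0.47,0,0.02,0.16,0.47,0,0.02,0,0,0,0,0,0,0,0]'

```text
time: 2.35
tool_pos: [0.4998, 0.2589, 0.2307]
orientation: [179.9, -0.1, -96.1]
contact_force: [0.7, 0.1, 0.9]
finger_gap: 0.0853
gripper_force: 0.0
```

Run:
```python
from h import *
import cv2
s=readout.sense(); print(s['tool_pos'],s['orientation'],s['q'])
c=viewer.get_calibration("wrist"); w=viewer.camera("wrist"); t=viewer.camera("top")
cv2.imwrite("pics/w1.png",w[:,:,::-1]); cv2.imwrite("pics/t1.png",t[:,:,::-1])
np.save("cw1.npy",c)
print(c)
```

```text
[0.49980589 0.25894488 0.23070167] [ 1.79945856e+02 -5.91173607e-02 -9.60588165e+01] [ 4.33064149e+01  1.61563126e+01  8.19288100e+00 -2.61422870e-03
 -8.21166918e+01 -4.93648990e+01]
{'fx': 321.6954297542594, 'fy': 321.6954297542594, 'cx': 314.32346048882056, 'cy': 194.31974201583583, 'extrinsics': array([[-0.99433795,  0.10182531,  0.03039159,  0.49171389],
       [ 0.10624487,  0.94720211,  0.30252306,  0.18087699],
       [ 0.00201752,  0.30403911, -0.95265742,  0.37529082],
       [ 0.        ,  0.        ,  0.        ,  1.        ]])}
```

View pics/w1.png

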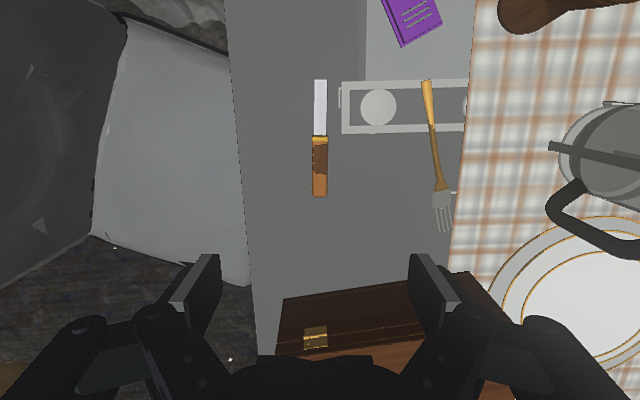

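Run:
```python
from h import *
c=np.load("cw1.npy",allow_pickle=True).item()
t=p2w(c,[320,79.5],.01)[0]; b=p2w(c,[320,196.5],.012)[0]; j=p2w(c,[320,136],.015)[0]
print(t,b,np.linalg.norm(t-b),ang(t-b),j)
print(p2w(c,[[428,80],[445,230]],.005))
```

```text
[0.48362494 0.16928349 0.01      ] [0.49688713 0.29966692 0.012     ] 0.13107145247727175 -95.80796913825569 [0.48970677 0.22831347 0.015     ]
[[0.36694568 0.18208663 0.005     ]
 [0.34562211 0.36266689 0.005     ]]
```

send_rows --increments '[-0.053,0.056,-0.4,0,0,0,-0.4,0,0,0,-0.4,0,0,0,-0.4,0,0,0,-0.4,0,0,0,-0.15,0,0,0,-0.1,0,0,0,-0.03,0,0,0,0,0]'

```text
time: 3.58
tool_pos: [0.4954, 0.2652, 0.0042]
orientation: [-179.9, 0.1, -96.0]
contact_force: [-0.5, -0.5, 0.2]
finger_gap: 0.085
gripper_force: 0.0
```

send_rows --increments '[0,0,0,0,0,0,0,0,0,0,0,0,0,0,0,0,0,0,0,0,0,0,0,0,0,0,0,0]' --gripper 1

```text
time: 4.45
tool_pos: [0.4951, 0.2649, 0.0036]
orientation: [-180.0, 0.0, -96.0]
contact_force: [-0.6, 0.3, 5.1]
finger_gap: 0.017
gripper_force: 60.8
```

send_rows --increments '[0,0,0.2,0,0,0,0.3,0,0,0,0.3,0,0,0,0.3,0,0,-0.3,0,-0.006,0,-0.3,0,-0.006,0,-0.3,0,0,-0.01,-0.24,0,0,0,0,0,0,0,0,0,0]'

```text
time: 5.7
tool_pos: [0.4937, 0.151, 0.1129]
orientation: [180.0, -0.0, -98.2]
contact_force: [0.0, 0.2, -1.1]
finger_gap: 0.0163
gripper_force: 60.2
```

Run:
```python
from h import *
import cv2
s=readout.sense(); print(s['tool_pos'],s['orientation'],s['finger_gap'])
c=viewer.get_calibration("wrist"); w=viewer.camera("wrist"); t=viewer.camera("top")
cv2.imwrite("pics/w2.png",w[:,:,::-1]); cv2.imwrite("pics/t2.png",t[:,:,::-1])
np.save("cw2.npy",c)
o=np.zeros((600,800,3),np.uint8); o[:400,:640]=w[:,:,::-1]
o[400:,:]=cv2.resize(t[150:200,180:380,::-1],None,fx=4,fy=4,interpolation=cv2.INTER_CUBIC)
cv2.imwrite("pics/v2.png",o)
```

```text
[0.49366722 0.15096856 0.11292572] [ 1.79969664e+02 -7.94418099e-03 -9.82278619e+01] 0.016324834325159965
```

View pics/v2.png

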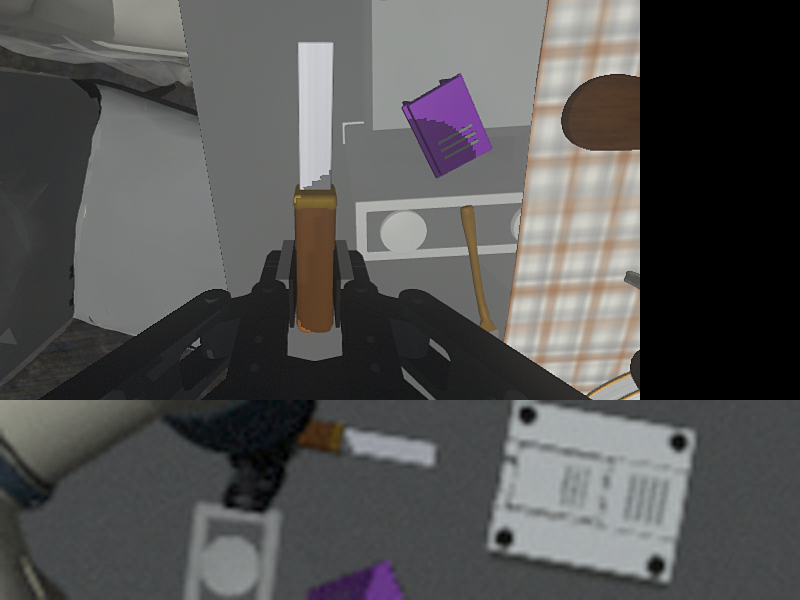

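Run:
```python
from h import *
import cv2
c=np.load("cw2.npy",allow_pickle=True).item(); ct=viewer.get_calibration("top")
for z in (.115,.119,.123):
    w=p2w(c,[[298,42],[333.5,42],[316,190]],z); print(z,w[0][:2],w[1][:2],np.linalg.norm(w[0]-w[1]),(w[0]+w[1])[:2]/2, ang((w[0]+w[1])/2-w[2]), np.linalg.norm((w[0]+w[1])/2-w[2]))
t=cv2.imread("pics/t2.png").astype(float)
# threshold blade & base for subpixel
g=t.min(2)
m=(g>95).astype(np.uint8)
n,l,st,ce=cv2.connectedComponentsWithStats(m)
for i in range(1,n):
    if 60<st[i,4]<4000 and 140<ce[i,1]<210 and 250<ce[i,0]<370:
        pts=np.argwhere(l==i)[:,::-1].astype(np.float32); r=cv2.minAreaRect(pts)
        box=cv2.boxPoints(r); print(st[i],ce[i],r); print(p2w(ct,box,.082 if ce[i,0]>300 else .119)[:,:2].round(4).tolist(), p2w(ct,[r[0]],.082 if ce[i,0]>300 else .119)[0])
```

```text
0.115 [0.48610837 0.05344348] [0.4719256  0.05550253] 0.014331456607073828 [0.47901698 0.054473  ] -98.08990832605437 0.0624656105324166
0.119 [0.4860084  0.05399644] [0.47222393 0.05599766] 0.013928975860806528 [0.47911617 0.05499705] -98.08990832605441 0.06071134324246636
0.123 [0.48590843 0.05454939] [0.47252227 0.05649279] 0.013526495114539171 [0.47921535 0.05552109] -98.08990832605438 0.05895707595251613
[ 302  150   52   46 1753] [327.5248146 172.0832858] ((327.47601318359375, 172.13198852539062), (47.136314392089844, 38.728694915771484), 10.304845809936523)
[[0.4257, 0.0262], [0.5262, 0.0108], [0.5065, -0.1107], [0.4064, -0.0943]] [ 0.46597896 -0.04202248  0.082     ]
[266 157  23  10 139] [277.31654676 161.48920863] ((276.9245300292969, 161.4278564453125), (23.055517196655273, 6.198342800140381), 10.007980346679688)
[[0.4819, 0.1165], [0.4976, 0.1143], [0.4886, 0.0565], [0.4729, 0.0588]] [0.48523866 0.08650768 0.119     ]
```

send_rows --increments '[0,0,-0.25,0,0,0,-0.2,0,-0.02,-0.15,-0.034,0,-0.025,-0.15,0,0,-0.02,-0.145,0,0,0,0,0,0,0,0,0,0]'

```text
time: 6.68
tool_pos: [0.4877, 0.1062, 0.0654]
orientation: [-179.9, 0.0, -98.2]
contact_force: [-1.0, 1.3, -0.7]
finger_gap: 0.0167
gripper_force: 60.1
```

send_rows --increments '[0,0,-0.01,0,0,0,0,0,0,0,0,0]'

```text
time: 7.05
tool_pos: [0.4873, 0.1064, 0.0638]
orientation: [180.0, -0.0, -98.2]
contact_force: [-0.4, -0.2, -1.9]
finger_gap: 0.0163
gripper_force: 60.1
```

send_rows --increments '[0,0,-0.01,0,0,0,0,0,0,0,0,0]'

```text
time: 7.42
tool_pos: [0.4873, 0.1062, 0.0629]
orientation: [180.0, -0.0, -98.2]
contact_force: [0.5, -0.4, -0.6]
finger_gap: 0.0164
gripper_force: 60.1
```

send_rows --increments '[0,0,-0.01,0,0,0,0,0,0,0,0,0]'

```text
time: 7.8
tool_pos: [0.4874, 0.1063, 0.062]
orientation: [-180.0, 0.0, -98.2]
contact_force: [-0.4, 1.0, -0.9]
finger_gap: 0.0166
gripper_force: 60.3
```

send_rows --increments '[0,0,-0.01,0,0,0,0,0,0,0,0,0]'

```text
time: 8.18
tool_pos: [0.4875, 0.1063, 0.0611]
orientation: [-180.0, 0.0, -98.2]
contact_force: [-0.1, 0.7, 2.4]
finger_gap: 0.0164
gripper_force: 60.6
```

send_rows --increments '[0,0,-0.01,0,0,0,0,0,0,0,0,0]'

```text
time: 8.55
tool_pos: [0.4876, 0.1063, 0.0603]
orientation: [-180.0, 0.0, -98.2]
contact_force: [-1.5, 1.7, 5.5]
finger_gap: 0.0165
gripper_force: 61.0
```

Run:
```python
from h import *
import cv2
s=readout.sense(); print(s['tool_pos'],s['contact_force'],s['wrist_torque'])
w=viewer.camera("wrist"); t=viewer.camera("top"); c=viewer.camera("scene")
o=np.zeros((600,800,3),np.uint8); o[:300,:480]=cv2.resize(w[:,:,::-1],(480,300))
o[300:,:]=cv2.resize(t[140:215,200:400,::-1],None,fx=4,fy=4,interpolation=cv2.INTER_CUBIC)
o[:300,480:]=cv2.resize(c[165:240,290:370,::-1],(320,300),interpolation=cv2.INTER_CUBIC)
cv2.imwrite("pics/v3.png",o)
```

```text
[0.48757408 0.106291   0.06034687] [-1.50361766  1.71314723  5.49931168] [-0.17306043  0.65248886 -0.11690959]
```

View pics/v3.png

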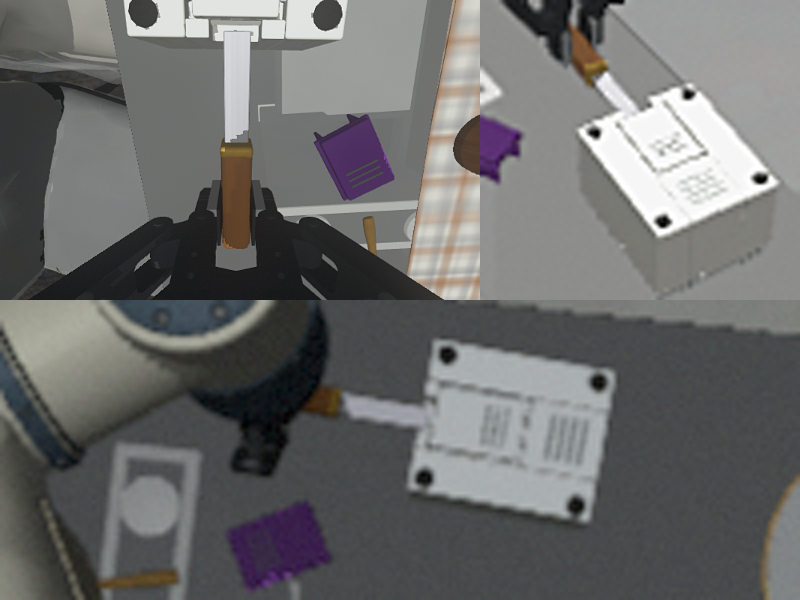

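send_rows --increments '[0,0,0.019,0,0,0,0,0,-0.008,-0.056,0,0,-0.008,-0.056,0,0,0,0,0,0]'

```text
time: 9.32
tool_pos: [0.4854, 0.0942, 0.0617]
orientation: [180.0, -0.0, -98.2]
contact_force: [0.6, -1.1, 0.9]
finger_gap: 0.0164
gripper_force: 60.4
```

send_rows --increments '[-0.008,-0.056,0,0,0,0,0,0,0,0,0,0]'

```text
time: 9.7
tool_pos: [0.4847, 0.0891, 0.0617]
orientation: [180.0, -0.0, -98.2]
contact_force: [-0.4, -1.1, 0.1]
finger_gap: 0.0167
gripper_force: 60.4
```

send_rows --increments '[0,0,-0.03,0,0,0,-0.03,0,0,-0.003,-0.03,0,0,-0.004,-0.03,0,0,0,0,0]'

```text
time: 10.32
tool_pos: [0.4859, 0.0898, 0.0504]
orientation: [-179.9, 0.1, -98.2]
contact_force: [-0.5, 2.7, 5.4]
finger_gap: 0.0165
gripper_force: 61.4
```

send_rows --increments '[0,-0.007,-0.03,0,-0.001,-0.01,-0.03,0,-0.001,-0.01,-0.03,0,0,0,0,0]'

```text
time: 10.82
tool_pos: [0.4865, 0.089, 0.0421]
orientation: [-179.8, 0.3, -98.2]
contact_force: [-2.8, 9.6, 7.5]
finger_gap: 0.0163
gripper_force: 62.8
```

Run:
```python
from h import *
import cv2
s=readout.sense(); print(s['tool_pos'],s['contact_force'],s['wrist_torque'])
w=viewer.camera("wrist"); t=viewer.camera("top"); c=viewer.camera("scene")
o=np.zeros((600,800,3),np.uint8); o[:300,:480]=cv2.resize(w[:,:,::-1],(480,300))
o[300:,:]=cv2.resize(t[140:215,200:400,::-1],None,fx=4,fy=4,interpolation=cv2.INTER_CUBIC)
o[:300,480:]=cv2.resize(c[165:240,290:370,::-1],(320,300),interpolation=cv2.INTER_CUBIC)
cv2.imwrite("pics/v4.png",o)
```

```text
[0.48645431 0.08904648 0.04205405] [-2.79107385  9.58150338  7.46572746] [ 2.8881568   0.86494886 -0.27148143]
```

View pics/v4.png

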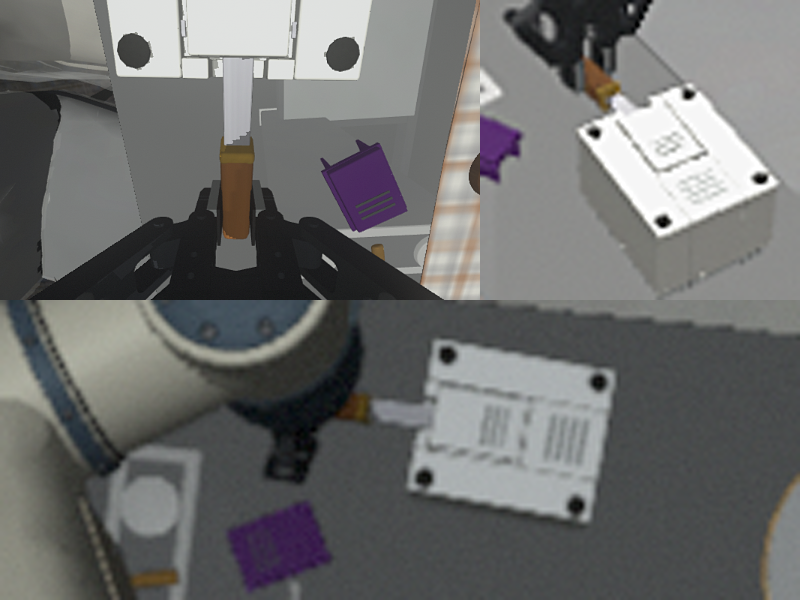

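send_rows --increments '[0,0.01,-0.03,0,0,0,-0.03,0,0,0,0,0]'

```text
time: 11.35
tool_pos: [0.4862, 0.0883, 0.0358]
orientation: [-179.8, 0.1, -98.2]
contact_force: [-0.1, 3.1, 7.0]
finger_gap: 0.0168
gripper_force: 63.0
```

send_rows --increments '[0,0,-0.03,0,0,0,-0.03,0,0,0,0,0]'

```text
time: 11.72
tool_pos: [0.486, 0.0876, 0.0296]
orientation: [-179.9, 0.1, -98.2]
contact_force: [0.8, 0.6, 5.9]
finger_gap: 0.0167
gripper_force: 63.2
```

Run:
```python
from h import *
import cv2
s=readout.sense(); print(s['tool_pos'],s['contact_force'],s['wrist_torque'])
c=viewer.get_calibration("wrist");np.save("cw5.npy",c)
w=viewer.camera("wrist"); 
cv2.imwrite("pics/w5.png",cv2.resize(w[:200,80:400,::-1],None,fx=2.5,fy=2.5))
```

```text
[0.48599831 0.0876459  0.02964736] [0.79065051 0.55318624 5.87901046] [-0.23516828 -0.07285295  0.05426561]
```

View pics/w5.png

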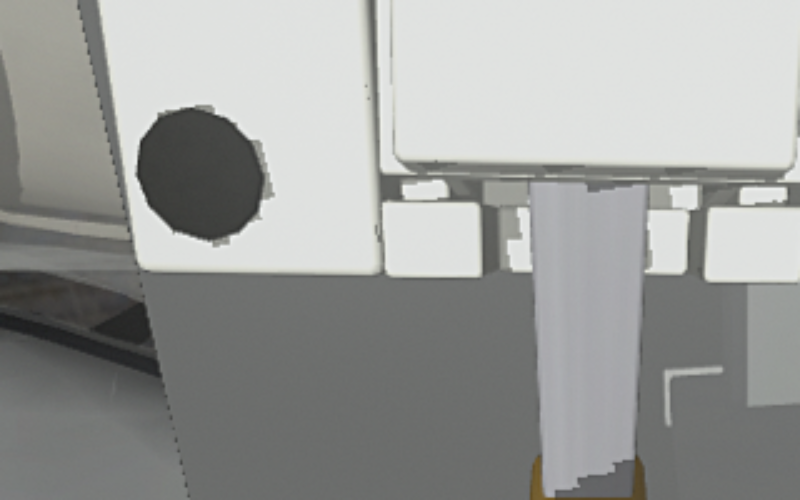

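Run:
```python
from h import *
c=np.load("cw5.npy",allow_pickle=True).item(); E=c["extrinsics"]
def at(u,v,D):
    return E[:3,3]+E[:3,:3]@(np.array([(u-c['cx'])/c['fx'],(v-c['cy'])/c['fy'],1])*D)
k=lambda u,v:(u/2.5+80,v/2.5)
for (u0,u1,v,w) in [(394,796,155,39),(484,704,277,24),(381,799,160,45.6)]:
    a,b=k(u0,v),k(u1,v); D=c['fx']*w/(b[0]-a[0]); print(D,at((a[0]+b[0])/2,a[1],D))
a=k(595,163)
for z in (.082,.086,.09,.092):
    p=p2w(c,a,z)[0]; d=p[:2]-[.4663,-.0421]; print(z,p, d@np.array([-.1443,-.9895]))
```

```text
78.02314527621965 [ -1.23391061  -6.50745449 -83.92669334]
87.73511720570711 [  0.46128724   5.2087477  -90.32487092]
87.73511720570711 [ -0.83292034  -6.88236831 -94.22753241]
0.082 [0.4727791  0.00334174 0.082     ] -0.04589953825601561
0.086 [0.47285558 0.0036177  0.086     ] -0.04618363536775918
0.09 [0.47293206 0.00389366 0.09      ] -0.04646773247950274
0.092 [0.4729703  0.00403164 0.092     ] -0.046609781035374526
```

send_rows --increments '[0.01,0.07,-0.025,0,0.01,0.07,-0.025,0,0.015,0.1,0,0,0.015,0.1,0,0,0.02,0.14,0,0,0,0,0,0]'

```text
time: 12.52
tool_pos: [0.4919, 0.1363, 0.0236]
orientation: [-180.0, 0.0, -98.1]
contact_force: [0.4, -0.7, -0.3]
finger_gap: 0.0164
gripper_force: 62.2
```

send_rows --increments '[0,0,0.3,0,0,0.3,0.3,0,0,0.3,0,0,0,0,0,0]'

```text
time: 13.02
tool_pos: [0.4917, 0.1966, 0.0839]
orientation: [-180.0, 0.0, -98.1]
contact_force: [-0.5, -0.4, -1.9]
finger_gap: 0.0168
gripper_force: 62.2
```

Run:
```python
from h import *
import cv2
s=readout.sense(); print(s['tool_pos'],s['contact_force'],s['wrist_torque'])
w=viewer.camera("wrist"); t=viewer.camera("top"); c=viewer.camera("scene")
o=np.zeros((600,800,3),np.uint8); o[:300,:480]=cv2.resize(w[:,:,::-1],(480,300))
o[300:,:]=cv2.resize(t[140:215,200:400,::-1],None,fx=4,fy=4,interpolation=cv2.INTER_CUBIC)
o[:300,480:]=cv2.resize(c[165:240,290:370,::-1],(320,300),interpolation=cv2.INTER_CUBIC)
cv2.imwrite("pics/v6.png",o)
```

```text
[0.49165818 0.19664947 0.08394097] [-0.45306028 -0.43439617 -1.94184179] [-0.03132392  0.0703112  -0.0416898 ]
```

View pics/v6.png

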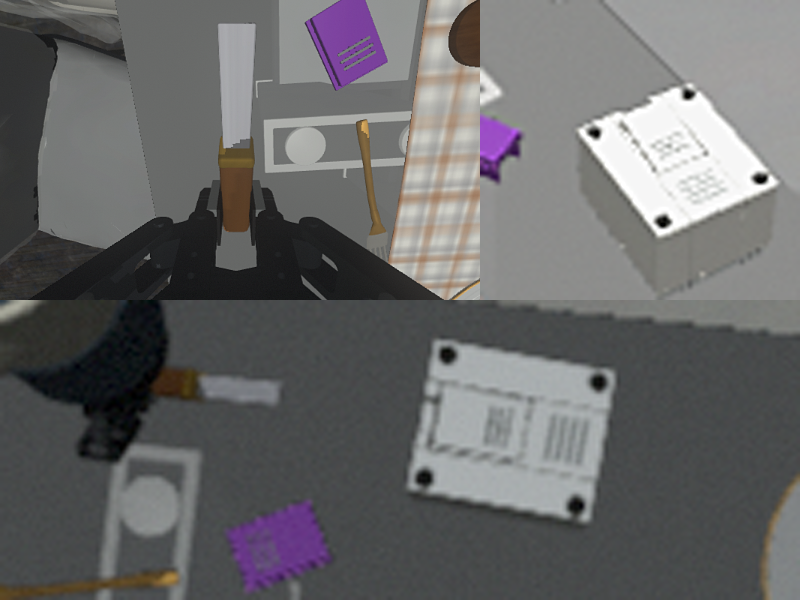

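send_rows --increments '[0,0.35,-0.2,0,0,0.3,-0.3,0,0,0,-0.08,0,0,0,-0.05,0,0,0,-0.05,0,0,0,-0.04,0,0,0,-0.03,0,0,0,-0.02,0,0,0,0,0]'

```text
time: 14.3
tool_pos: [0.4934, 0.2591, 0.012]
orientation: [-179.7, 0.0, -98.1]
contact_force: [-8.2, -8.6, 30.8]
finger_gap: 0.0163
gripper_force: 66.8
```

send_rows --increments '[0,0,0,0,0,0,0,0,0,0,0,0,0,0,0,0,0,0,0,0,0,0,0,0]' --gripper -1

```text
time: 15.05
tool_pos: [0.4917, 0.26, 0.0067]
orientation: [180.0, -0.0, -98.2]
contact_force: [0.4, 0.6, 0.3]
finger_gap: 0.0852
gripper_force: 0.0
```

send_rows --increments '[0,0,0.5,0,0,0,0.5,0,0,-0.3,0.5,0,-0.05,-0.5,0.2,0,-0.05,-0.5,0,0,-0.04,-0.3,0,0,0,0,0,0,0,0,0,0]'

```text
time: 16.05
tool_pos: [0.4778, 0.1004, 0.1768]
orientation: [-180.0, 0.0, -98.2]
contact_force: [-0.9, -0.1, -0.2]
finger_gap: 0.0857
gripper_force: 0.0
```

Run:
```python
from h import *
import cv2
s=readout.sense(); print(s['tool_pos'],s['orientation'])
c=viewer.get_calibration("wrist");np.save("cw7.npy",c)
w=viewer.camera("wrist"); t=viewer.camera("top"); sc=viewer.camera("scene")
o=np.zeros((600,800,3),np.uint8); o[:400,:640]=w[:,:,::-1]
o[400:,:]=cv2.resize(t[145:195,200:400,::-1],None,fx=4,fy=4,interpolation=cv2.INTER_CUBIC)
o[:160,640:]=cv2.resize(sc[165:240,290:370,::-1],(160,160),interpolation=cv2.INTER_CUBIC)
o[160:320,640:]=cv2.resize(sc[140:200,240:310,::-1],(160,160),interpolation=cv2.INTER_CUBIC)
cv2.imwrite("pics/v7.png",o)
```

```text
[0.47783039 0.10038896 0.17678975] [-1.79991239e+02  1.65603679e-02 -9.82246633e+01]
```

View pics/v7.png

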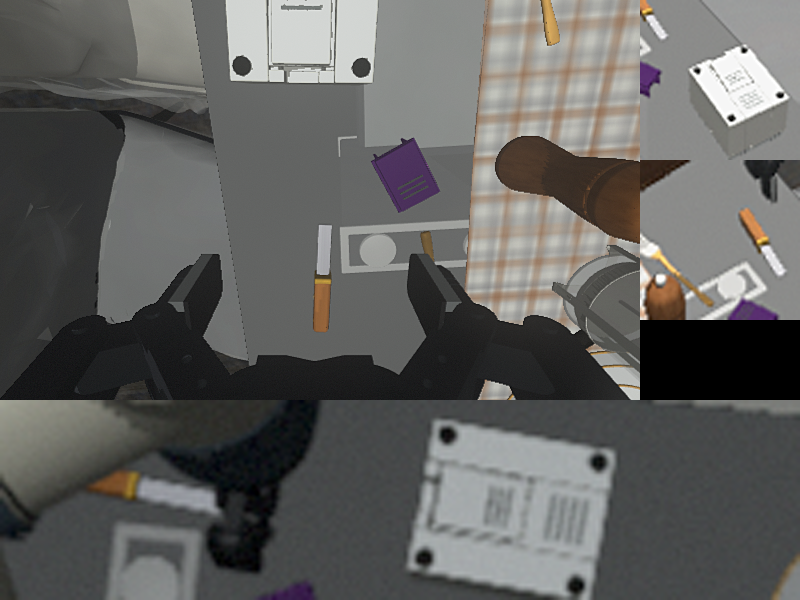

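send_rows --increments '[-0.027,-0.5,0,0,-0.026,-0.5,0,0,0,0,-0.4,0,0,0,-0.35,0,0,0,-0.15,0,0,0,-0.048,0,0,0,0,0,0,0,0,0]'

```text
time: 17.2
tool_pos: [0.4731, 0.0004, 0.0828]
orientation: [-179.9, 0.0, -98.2]
contact_force: [0.3, -0.1, 0.0]
finger_gap: 0.0853
gripper_force: 0.0
```

send_rows --increments '[0,0,0,0,0,0,0,0,0,0,0,0,0,0,0,0,0,0,0,0]' --gripper 1

```text
time: 17.82
tool_pos: [0.4727, 0.0001, 0.0825]
orientation: [-180.0, 0.0, -98.2]
contact_force: [-1.4, 0.7, 5.1]
finger_gap: 0.0365
gripper_force: 59.9
```

send_rows --increments '[0,0,0.04,0,0,0,0.04,0,0,0,0.05,0,0,0,0.06,0,0,0,0,0]'

```text
time: 18.45
tool_pos: [0.4728, 0.0001, 0.1019]
orientation: [-179.9, 0.0, -98.2]
contact_force: [0.6, -1.0, 0.2]
finger_gap: 0.0363
gripper_force: 65.7
```

send_rows --increments '[0,0,0.1,0,0,0,0.2,0,0,0,0.3,0,0,0,0.2,0,0,0,0,0,0,0,0,0]'

```text
time: 19.2
tool_pos: [0.4719, 0.0001, 0.1804]
orientation: [179.9, 0.0, -98.2]
contact_force: [0.3, 0.1, -0.4]
finger_gap: 0.036
gripper_force: 65.7
```

send_rows --increments '[-0.14,-0.5,0,0,-0.14,-0.5,0,0,-0.14,-0.5,0,0,-0.14,-0.5,0,0,-0.15,-0.5,0,0,-0.15,-0.47,0,0,0,0,-0.3,0,0,0,-0.3,0,0,0,-0.3,0,0,0,0,0]'

```text
time: 20.45
tool_pos: [0.384, -0.2959, 0.0883]
orientation: [179.6, 0.1, -98.2]
contact_force: [0.2, -0.0, 0.2]
finger_gap: 0.036
gripper_force: 65.7
```

send_rows --increments '[0,0,-0.2,0,0,0,-0.2,0,0,0,-0.1,0,0,0,-0.05,0,0,0,0,0]'

```text
time: 21.08
tool_pos: [0.3867, -0.2971, 0.0364]
orientation: [-180.0, -0.0, -98.2]
contact_force: [0.4, -1.1, 0.5]
finger_gap: 0.0359
gripper_force: 65.7
```

send_rows --increments '[0,0,-0.02,0,0,0,-0.02,0,0,0,0,0]'

```text
time: 21.45
tool_pos: [0.3864, -0.297, 0.032]
orientation: [180.0, 0.0, -98.2]
contact_force: [0.4, 0.3, -1.1]
finger_gap: 0.0361
gripper_force: 65.7
```

send_rows --increments '[0,0,-0.02,0,0,0,0,0]'

```text
time: 21.7
tool_pos: [0.3866, -0.297, 0.0301]
orientation: [-180.0, -0.0, -98.2]
contact_force: [0.2, -0.3, 1.8]
finger_gap: 0.0359
gripper_force: 65.7
```

send_rows --increments '[0,0,-0.02,0,0,0,0,0]'

```text
time: 21.95
tool_pos: [0.3869, -0.297, 0.0284]
orientation: [-179.9, -0.0, -98.2]
contact_force: [-1.5, 2.0, 5.3]
finger_gap: 0.0362
gripper_force: 66.2
```

send_rows --increments '[0,0,-0.01,0,0,0,0,0]'

```text
time: 22.2
tool_pos: [0.387, -0.2969, 0.0277]
orientation: [-179.9, -0.0, -98.2]
contact_force: [0.2, 4.8, 7.9]
finger_gap: 0.0362
gripper_force: 66.5
```

send_rows --increments '[0,0,0,0,0,0,0.005,0,0,0,0.005,0,0,0,0.005,0,0,0,0,0,0,0,0,0]' --gripper -1

```text
time: 22.95
tool_pos: [0.3864, -0.297, 0.0285]
orientation: [180.0, 0.0, -98.2]
contact_force: [0.2, -0.8, 0.6]
finger_gap: 0.0854
gripper_force: 0.0
```

send_rows --increments '[0,0,0.2,0,0,0,0.4,0,0,0,0.5,0,0,0.5,0.3,0,0,0.5,0,0,0,0.5,0,0,0,0.5,0,0,0,0.5,0,0,0,0.3,0,0,0,0,0,0]'

```text
time: 24.2
tool_pos: [0.3863, -0.0154, 0.1686]
orientation: [-180.0, 0.0, -98.0]
contact_force: [-0.4, 0.3, -0.5]
finger_gap: 0.0855
gripper_force: 0.0
```

Run:
```python
from h import *
import cv2
s=readout.sense(); print(s['time'],s['tool_pos'],s['contact_force'])
t=viewer.camera("top"); cv2.imwrite("pics/t8.png",t[:,:,::-1])
np.save("cs.npy",viewer.get_calibration("scene"));cv2.imwrite("pics/s8.png",viewer.camera("scene")[:,:,::-1])
ct=viewer.get_calibration("top")
a=cv2.imread("pics/top0.png").astype(int); b=t[:,:,::-1].astype(int)
d=np.abs(a-b).max(2)
R=d[165:250,385:475]
print(t.min(2)[172:244:2,392:468:2].tolist().__len__())
for r in range(180,236,2): print(r,' '.join('%3d'%v for v in t[r,400:460:2].min(1)))
```

```text
24.2 [ 0.38633726 -0.01541801  0.16858729] [-0.38856001  0.33727494 -0.53572222]
36
180  73  73 102 128 127 131 126 129 127 128 128 127 129 126 129 129 128 130 129 131 129 131 126 127 127 128 103  75  73  73
182  74  99 130 128 129 130 132 131 128 129 127 129 129 126 128 128 128 129 127 127 128 126 130 125 129 129 127  98  67  70
184 102 125 128 131 128 128 128 129 124 127 129 127 127 131 127 129 128 129 127 127 126 128 129 129 126 127 129 127 102  72
186 127 129 128 129 127 127 127 128 128 131 128 129 130 133 128 127 129 129 127 128 129 129 127 128 129 128 128 126 130  96
188 127 126 128 128 127 127 128 130 127 127 128 127 128 128 127 129 128 124 128 130 126 127 129 129 125 126 128 129 128 126
190 125 129 129 126 128 129 128 128 128 129 125 129 128 127 128 129 127 129 129 130 126 129 128 129 128 126 128 128 129 129
192 125 126 126 127 128 129 129 129 130 129 129 127 130 129 129 128 128 128 129 128 127 129 127 129 127 129 130 127 127 131
194 129 129 130 131 129 130 130 127 131 129 128 126 128 131 125 130 128 130 130 129 130 130 129 127 127 125 126 128 128 127
196 130 128 128 132 128 
[... 1755 characters left out ...]
 129 129 129 128 125 127 128 129 130 128 127 126 130 128 128 125 126 128 131 126
226 126 129 128 128 129 128 128 129 128 125 128 131 128 128 129 130 127 128 128 128 128 128 130 128 129 127 129 127 127 129
228 128 129 128 128 130 128 131 129 129 129 128 129 130 129 128 127 129 129 130 127 129 128 129 129 128 126 129 127 127 128
230 126 130 127 129 130 129 126 131 130 129 130 129 127 131 129 127 127 129 125 129 127 129 128 131 128 129 130 130 126 128
232 100 129 128 127 125 130 131 127 127 130 127 126 127 127 127 129 127 126 126 127 128 127 127 129 128 129 129 127 131 101
234  76  96 129 131 131 129 129 129 130 128 127 127 128 129 127 128 129 128 128 129 128 128 128 127 128 129 128 129 101  67
```

Run:
```python
from h import *
import cv2
ct=viewer.get_calibration("top")
b=cv2.imread("pics/t8.png"); a=cv2.imread("pics/top0.png")
for im in (a,b):
    m=np.zeros(im.shape[:2],np.uint8); m[165:250,385:472]=im[165:250,385:472].min(2)>110
    c=max(cv2.findContours(m,0,1)[0],key=cv2.contourArea); e=cv2.fitEllipse(cv2.convexHull(c)); print(e, p2w(ct,[e[0]],.02)[0])
m=np.zeros(b.shape[:2],np.uint8); m[190:225,410:450]=b[190:225,410:450].min(2)>136
m=cv2.morphologyEx(m,cv2.MORPH_CLOSE,np.ones((5,5)))
r=cv2.minAreaRect(np.argwhere(m)[:,::-1].astype(np.float32)); print(r)
B=p2w(ct,cv2.boxPoints(r),.032); print(B[:,:2].round(4).tolist(),p2w(ct,[r[0]],.032)[0])
# fork/other changes
d=np.abs(a.astype(int)-b).max(2)[190:230,170:250]; print((d>30).sum())
```

```text
((427.12457275390625, 212.7869873046875), (74.20146179199219, 84.9193344116211), 14.09283447265625) [ 0.36975437 -0.31398248  0.02      ]
((427.1496887207031, 212.8464813232422), (74.03639221191406, 84.71220397949219), 14.27802562713623) [ 0.36959483 -0.31405043  0.02      ]
((429.4400329589844, 207.57997131347656), (22.181795120239258, 17.2624454498291), 10.30484676361084)
[[0.3649, -0.2843], [0.4108, -0.2925], [0.4014, -0.3511], [0.3556, -0.3427]] [ 0.38311938 -0.31765417  0.032     ]
2168
```

Run:
```python
import cv2,numpy as np
a=cv2.imread("pics/top0.png"); 
for n in ("t1","t2","t8"):
    b=cv2.imread(f"pics/{n}.png"); T=a[202:224,174:248]
    r=cv2.matchTemplate(b[180:250,150:280],T,cv2.TM_CCOEFF_NORMED); print(n,cv2.minMaxLoc(r)[1::2], b[190:230,170:250].mean((0,1)))
a=cv2.imread("pics/scene0.png"); b=cv2.imread("pics/s8.png"); T=a[165:198,232:275]
r=cv2.matchTemplate(b[140:220,200:310],T,cv2.TM_CCOEFF_NORMED); print(cv2.minMaxLoc(r)[1::2])
```

```text
t1 (0.721189558506012, (24, 22)) [92.403125  94.4925    94.2090625]
t2 (0.3419700264930725, (7, 17)) [86.2684375 90.6253125 90.1840625]
t8 (0.2665923237800598, (56, 0)) [134.2859375 145.0346875 144.005    ]
(0.9633365273475647, (32, 25))
```

```bash
python3 -c "
from plant import bot
print(bot.close_job())"
```

```text
the job is handed in; nothing more can be done
None
```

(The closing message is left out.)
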